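Wind the sample dish to the forked index clip

ROBOT

A 6-joint arm with a two-finger parallel gripper is mounted at the origin on the work surface. World frame = base frame: x ahead of the robot, y to its left, z up, the work surface at z = 0. Lengths are in m, angles in rad, forces in N, time in s.
With the tool pointing down it reaches from about 0.375 to 0.925 m from the base axis. Payload 5.7 kg.
Tool frame: the origin (TCP) lies at the very end of the fingers, on their centre line; the grasp point (between the pads) lies 19 mm behind it; z points along the fingers, y is the line along which they close (so a half turn about z gives the same grasp; the last joint's range is limited). The gripper opens to 85 mm and grips with 20 to 120 N. Pads are 22 mm wide; open, the fingers measure 114 mm over their backs; the gripper's body (76 mm by 85 mm) begins 54 mm behind the grasp point. The pads swing forward as they close: fully open they stand 13 mm farther back than shut.
Start: joints at [1.207, 0.359, 1.51, -0, 1.272, -0.115], TCP at [0.148, 0.581, 0.231] pointing down, gripper open.
Joint ranges: [-2.97, 2.97], [-1.01, 2.36], [0.21, 2.38], [-0.96, 4.11], [0.2, 2.71], [-2.98, 2.98]. Speed limits (rad/s): [2.39, 2.39, 3.14, 3.14, 3.14, 3.14].

INTERFACE

Orientations are given as a 3x3 rotation matrix whose columns are the frame's x, y, z axes.
In Python, from workcell import ctrl, optics, workorder gives the robot as it stands.
- The arm moves only by the tool jog_arm, never from a script. Its argument "commands" is a list that holds one entry, the list of rows, each a list of 7 numbers: the shift along the tool's x, y, z in cm, then the turn, a rotation vector about the tool's x, y, z in rad, then the opening in per cent of the stroke, from 0 (shut) to 100 (fully open). A call has 1 to 8 rows; each row is the pose to reach, as a shift and turn from the pose commanded when the call began, along the tool's axes at that moment; what a row does not reach only later rows make up. A row lasts 1/12 s, in which the tool goes at most 41.7 mm and 7.16 degrees, less where a joint would pass 70% of its speed; a pose out of reach is approached as far as the arm can. A call with a gripper value outside its range is refused whole. The fingers move at their own pace and stop on an object; the grip force is fixed at half the most. Time passes only in rows, so rows that repeat a pose let the fingers close. It gives the time, the measured TCP pose, the force, the opening and the grip force at its end, in the units of the state.
- ctrl.state(): the state, without advancing time (a new reading comes with each control period).
- optics.grab_frame(name): name is "scene" or "top" or "wrist"; returns (picture, depth): 480x640x3 uint8, red, green, blue; 480x640 float32, m along the optical axis (not along the pixel's ray), 0 where there is no reading.
- optics.camera_model(name): a dict with "fx", "fy", "cx", "cy" (pixels), "world_to_cam" (4x4, takes a point from world to camera coordinates). Camera axes: x right, y down, z forward; pixel columns grow to the right and rows downward; lengths in m; the calibration is good to about 2 mm. A picture is of the moment at which its call begins: read the wrist's pose just before it. camera_model takes no time and is no camera call; for the wrist camera it gives the pose at the moment of the call.
- workorder.close_job(): hands the job in; it is judged then, once.
The state is a dict: "time": time; "joint_positions": joint angles; "qd": joint speeds; "joint_torque": joint torques, N m; "ee_pos": TCP position; "tool_rot": TCP orientation; "contact_force": force on the tool from outside, world axes, zero at the start; "torque": the same for the moment, N m; "width": finger opening in m; "finger_force": force on a finger pad.
Only numpy, scipy, OpenCV 4.12 (cv2) and the standard library are available. Lean on these libraries where they do the work, as an engineer would, in place of code of your own. Each camera call takes 0.05 s, during which the arm holds its last target. There are 200 camera calls.

TASK

Turn the bar knob on the dish feed stage until the pointer of the dish carriage lines up with the gap of the forked clip (not with the solid clip), then let go. Move the carriage only with its knob, and leave the stirrer's knob as it is.

Things in the scene. Friction and masses are not known exactly. Their poses are not given: they have to be found in the camera images.
- feed_knob_grip (a point): On the axis of the feed stage's upright black bar knob, 9 mm below its top (94 mm above bench). Bar 46 long, 14 wide, 36 high, on a 48 mm skirt; x along the bar, turns with it; z up. The knob is on the robot's half of the deck, the dish on the far half. Drag under 0.2 N m, no spring, stays put. Counter-clockwise from above moves the carriage left, 45 mm per rad; 0.6 to 1.4 rad needed either way.
- carriage: Carriage on the feed stage (fixed white casing 250 x 300, grey deck 40 high) bearing a shallow steel dish, 80 wide, rim 65 mm above bench, and a dark pointer 6 mm wide that points away from the robot. Origin: pointer tip, 49 mm above bench. y: line of travel, to the robot's left within 17 degrees; x along the pointer, outward. Slides only as the knob turns, no backlash.
- fork: Target: fixed dark U clip, 24 x 38, 18 high, on the deck's far edge, mouth towards the pointer, gap 26 mm wide. Origin: on the deck on the gap's centre line, 12 mm beyond the pointer tip's path. Axes as the carriage's: in line when their offset along y is zero. A solid block clip of the same size without a gap stands on the other side of the pointer, not the target; left or right varies.
- stirrer_knob_end (a point): Not to be turned: one end of the bar of a like knob on the white magnetic stirrer (150 wide, 230 deep, 66 high, with a round white plate 124 wide), left of the feed stage. The point lies 23 mm from that knob's axis, 101 mm above the bench, 9 mm below the bar's top.

How it is judged:
By the outcome, as a careful person would: the job done as asked, in the order asked, and still so for the second after the job is handed in, with the robot touching nothing.
It also fails if it takes over 32 s, if anything falls off the work surface, if the arm or the gripper's body presses on something with over 40 N, if the wrist force passes 120 N, or if a joint passes its speed limit or range.

## Working session

There is one attempt and no reset: what is moved stays moved. The work goes in short steps, Python scripts to look and compute and a tool call to move; the robot and the scene stay as the last step left them, time stands still between calls to the robot, and variables do not carry over. Pictures are saved under pics/ and viewed, at most 10 in all, crops included, and the job is handed in when it is done.

Besides the shell and the picture viewer there is one more tool, called as name(argument=value, ...) on one line, values as JSON. jog_arm: Moves the arm, as the interface text tells. Its arguments: {"type":"object","properties":{"commands":{"type":"array"}},"required":["commands"]}

```bash
mkdir -p pics
cat > h.py <<'E'
import numpy as np, cv2
from workcell import ctrl, optics, workorder
def grab(n,save=None):
    m=optics.camera_model(n); p,d=optics.grab_frame(n)
    if save: cv2.imwrite('pics/'+save,p[:,:,::-1])
    return m,p,d
def world(m,d):
    v,u=np.mgrid[:480,:640]
    c=np.stack([(u-m['cx'])/m['fx']*d,(v-m['cy'])/m['fy']*d,d,np.ones_like(d)],-1)
    return (c@np.linalg.inv(m['world_to_cam']).T)[...,:3]
def at_z(m,u,v,z):
    T=np.linalg.inv(m['world_to_cam']); r=T[:3,:3]@[(u-m['cx'])/m['fx'],(v-m['cy'])/m['fy'],1]; o=T[:3,3]
    return o+r*(z-o[2])/r[2]
E
python3 - <<'E'
from h import *
m,p,d=grab('top','top.png'); np.savez('top.npz',p=p,d=d,**m)
m,p,d=grab('scene','scene.png')
s=ctrl.state(); print(s['time'],s['ee_pos'],s['tool_rot'],s['width'])
E
```

```text
0.1 [0.14752495 0.58093258 0.23053818] [[-9.69202711e-01  2.46263517e-01 -6.20692880e-04]
 [ 2.46264211e-01  9.69201421e-01 -1.59471313e-03]
 [ 2.08856758e-04 -1.69845473e-03 -9.99998536e-01]] 0.08562443604685696
```

View pics/top.png

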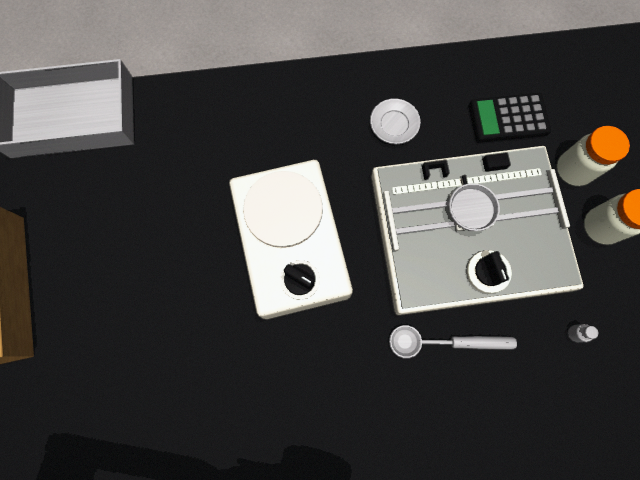

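View pics/scene.png

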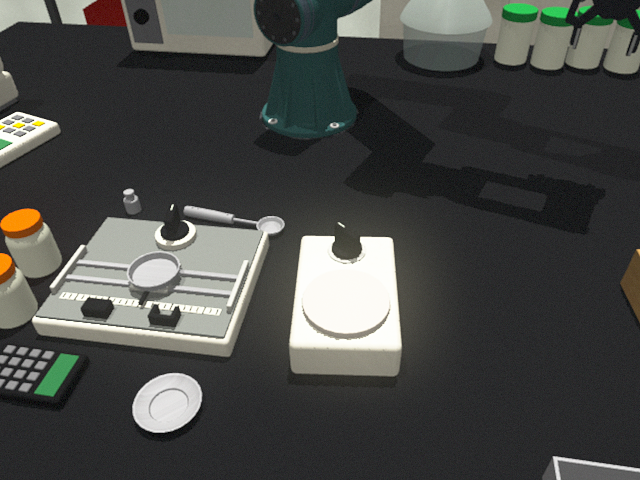

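The top view shows the fork (436,168) left of the pointer (464,180), the solid clip at (497,161) on its right, the feed knob at (492,268) and the stirrer knob at (299,277). The carriage has to go left, so the knob turns counter-clockwise.

Run:
```python
from h import *
f=np.load('top.npz'); m={k:f[k] for k in ('fx','fy','cx','cy','world_to_cam')}; p,d=f['p'],f['d']
W=world(m,d)
c=cv2.resize(p[140:310,370:590],None,fx=3.6,fy=3.5,interpolation=cv2.INTER_CUBIC); cv2.imwrite('pics/c.png',c[:,:,::-1])
# knob top
R=np.zeros((480,640),bool); R[230:300,460:525]=1
k=W[R&(W[...,2]>.085)]; print(len(k),k[:,2].max()); 
k=W[R&(W[...,2]>.097)&(W[...,2]<.11)]
r=cv2.minAreaRect((k[:,:2]*1000).astype(np.float32)); print('knob',k.mean(0),r)
for n,(u0,u1,v0,v1) in dict(fork=(418,455,155,183),block=(480,515,148,174)).items():
    R[:]=0;R[v0:v1,u0:u1]=1
    k=W[R&(W[...,2]>.051)&(W[...,2]<.07)]; print(n,k.mean(0),cv2.minAreaRect((k[:,:2]*1000).astype(np.float32)))
R[:]=0;R[260:300,270:325]=1
k=W[R&(W[...,2]>.1)];print('stir',len(k),k.mean(0),cv2.minAreaRect((k[:,:2]*1000).astype(np.float32)))
for q in [(464,176),(464,184)]: print(at_z(m,*q,.049))
# deck edges
for q in [(375,168),(548,148),(581,287),(400,310)]: print(q,at_z(m,*q,.04))
```

```text
357 0.7446229392178855
knob [ 0.55214453 -0.12305991  0.097272  ] ((551.1103515625, -123.17893981933594), (33.834075927734375, 5.310726165771484), 11.28079891204834)
fork [ 0.72981698 -0.0726107   0.05764781] ((728.13671875, -73.50055694580078), (25.369583129882812, 39.66019058227539), 1.3689384460449219)
block [ 0.72781542 -0.17428387  0.05782379] ((728.8729248046875, -175.66851806640625), (24.220264434814453, 39.68466567993164), 0.8994866013526917)
stir 330 [0.56581515 0.16738945 0.1256544 ] ((524.3663940429688, 153.3909912109375), (135.94577026367188, 33.55475997924805), 17.77728271484375)
[ 0.7108157  -0.11880249  0.049     ]
[ 0.69703749 -0.11608289  0.049     ]
(375, 168) [0.74648124 0.02277595 0.04      ]
(548, 148) [ 0.74652296 -0.27285435  0.04      ]
(581, 287) [ 0.50857741 -0.26804905  0.04      ]
(400, 310) [0.50741703 0.01949329 0.04      ]
```

View pics/c.png

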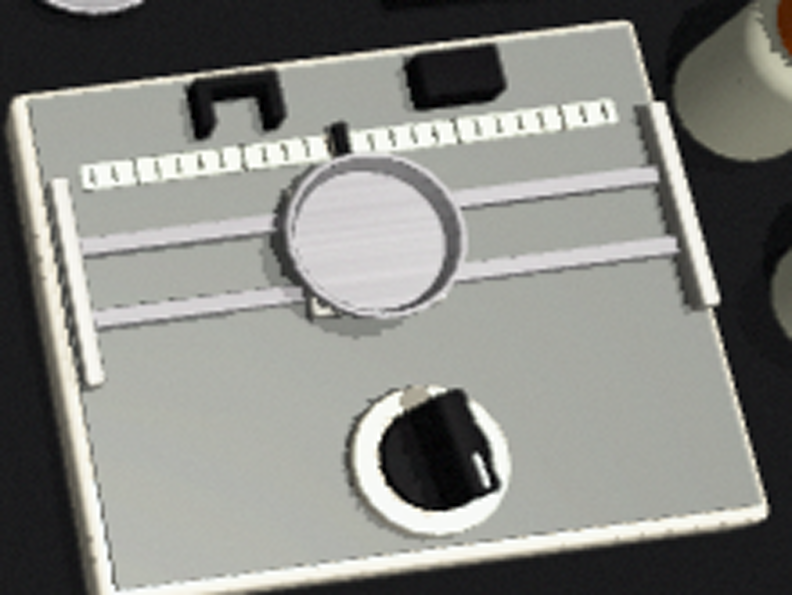

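jog_arm(commands=[[[-56,-58,0,0,0,2.7,100],[-56,-58,0,0,0,2.7,100],[-56,-58,0,0,0,2.7,100],[-56,-58,0,0,0,2.7,100],[-56,-58,0,0,0,2.7,100],[-56,-58,0,0,0,2.7,100],[-56,-58,0,0,0,2.7,100],[-56,-58,0,0,0,2.7,100]]])

```text
time: 0.77
ee_pos: [0.3133, 0.2901, 0.2311]
tool_rot: [[-0.311, 0.95, -0.0], [0.95, 0.311, -0.0], [-0.0, -0.0, -1.0]]
contact_force: [1.0, 0.2, -0.1]
width: 0.0856
finger_force: 0.0
```

```bash
cat > go.py <<'E'
import sys
from h import *
from scipy.spatial.transform import Rotation as Ro
def go(x,y,z,yaw):
    s=ctrl.state(); R=np.array(s['tool_rot']); p=np.array(s['ee_pos'])
    c,n=np.cos(yaw),np.sin(yaw); G=np.array([[c,n,0],[n,-c,0],[0,0,-1]])
    print('t',s['time'],'p',p.round(4),'yaw',np.arctan2(R[1,0],R[0,0]).round(4),'q',np.round(s['joint_positions'],2),'F',np.round(s['contact_force'],1),'w',s['width'])
    print('cmd',(R.T@(np.array([x,y,z])-p)*100).round(2),Ro.from_matrix(R.T@G).as_rotvec().round(4))
if __name__=='__main__': go(*map(float,sys.argv[1:]))
E
python3 go.py .54 -.123 .23 .175
```

```text
t 0.7667 p [0.3133 0.2901 0.2311] yaw 1.8871 q [ 0.59  0.11  1.86 -0.    1.18  0.27] F [ 1.   0.2 -0.1] w 0.0856390355562663
cmd [-46.32   8.7    0.12] [-0.0000e+00  4.0000e-04  1.7121e+00]
```

jog_arm(commands=[[[-46.3,8.7,0,0,0,1.71,100],[-46.3,8.7,0,0,0,1.71,100],[-46.3,8.7,0,0,0,1.71,100],[-46.3,8.7,0,0,0,1.71,100],[-46.3,8.7,0,0,0,1.71,100],[-46.3,8.7,0,0,0,1.71,100],[-46.3,8.7,0,0,0,1.71,100],[-46.3,8.7,0,0,0,1.71,100]]])

```text
time: 1.43
ee_pos: [0.4754, -0.0013, 0.2312]
tool_rot: [[0.632, 0.775, -0.0], [0.775, -0.632, 0.0], [-0.0, -0.0, -1.0]]
contact_force: [0.6, 0.7, 0.4]
width: 0.0853
finger_force: 0.0
```

```bash
python3 go.py .54 -.123 .23 .175
```

```text
t 1.4333 p [ 0.4754 -0.0013  0.2312] yaw 0.8861 q [-0.15  0.18  1.77  0.    1.19  0.54] F [0.6 0.7 0.4] w 0.08525341186743154
cmd [-5.34 12.7   0.11] [-3.000e-04  2.000e-04  7.111e-01]
```

jog_arm(commands=[[[-5.3,12.7,0,0,0,0.71,100],[-5.3,12.7,0,0,0,0.71,100],[-5.3,12.7,0,0,0,0.71,100],[-5.3,12.7,0,0,0,0.71,100],[-5.3,12.7,0,0,0,0.71,100],[-5.3,12.7,0,0,0,0.71,100],[-5.3,12.7,0,0,0,0.71,100],[-5.3,12.7,0,0,0,0.71,100]]])

```text
time: 2.1
ee_pos: [0.5404, -0.1201, 0.2309]
tool_rot: [[0.983, 0.184, -0.001], [0.184, -0.983, 0.0], [-0.001, -0.0, -1.0]]
contact_force: [-0.3, 0.5, 0.7]
width: 0.0854
finger_force: 0.0
```

```bash
python3 - <<'E'
from h import *
m,p,d=grab('wrist','w1.png'); np.savez('w1.npz',p=p,d=d,**m)
W=world(m,d); z=W[...,2]
R=(np.hypot(W[...,0]-.55,W[...,1]+.123)<.035)
print(np.histogram(z[R],bins=np.arange(.03,.12,.005)))
k=W[R&(z>.098)&(z<.108)]; print(len(k),k.mean(0),cv2.minAreaRect((k[:,:2]*1000).astype(np.float32)))
E
python3 go.py .54 -.123 .23 .175
```

```text
(array([   0,   58,  538,   41, 2492,  278, 1628,   20,   21,   20,   23,
         24,  892,  488,    0,    0,    0]), array([0.03 , 0.035, 0.04 , 0.045, 0.05 , 0.055, 0.06 , 0.065, 0.07 ,
       0.075, 0.08 , 0.085, 0.09 , 0.095, 0.1  , 0.105, 0.11 , 0.115]))
0 [nan nan nan] ((0.0, 0.0), (0.0, 0.0), 0.0)
t 2.15 p [ 0.5405 -0.1199  0.2311] yaw 0.1858 q [-0.34  0.29  1.61 -0.    1.24  1.04] F [0.6 0.6 0.1] w 0.08554142189583731
cmd [-0.11  0.29  0.11] [-0.0003  0.0006  0.0108]<stdin>:6: RuntimeWarning: Mean of empty slice.
  ret = um.true_divide(
```

View pics/w1.png

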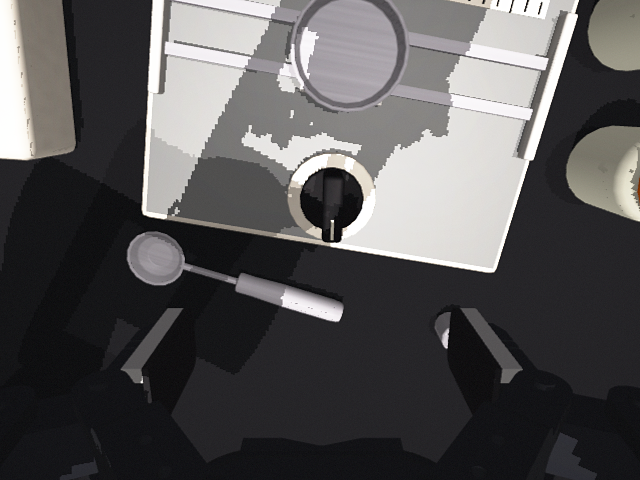

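The wrist view shows the bar from (332,170) to (332,242) with its white index at the near end, nearly parallel to the tool's x. I'll get its axis from those pixels.

Run:
```python
from h import *
f=np.load('w1.npz'); m={k:f[k] for k in ('fx','fy','cx','cy','world_to_cam')}; p,d=f['p'],f['d']
W=world(m,d); z=W[...,2]
R=(np.hypot(W[...,0]-.55,W[...,1]+.123)<.045)&(z>.088)&(z<.11)
k=W[R]; print('depth',k.mean(0),cv2.minAreaRect((k[:,:2]*1000).astype(np.float32)))
v,u=np.nonzero(R); q=np.array([at_z(m,a,b,.103)[:2] for a,b in zip(u,v)])
print('ray',len(u),q.mean(0),cv2.minAreaRect((q*1000).astype(np.float32)),u.min(),u.max(),v.min(),v.max(),np.median(z[R]))
# skirt circle: bright ring pixels
print('skirt l/r/top/bot', [at_z(m,*a,.05)[:2].round(4) for a in ((288,195),(376,195),(332,152))], 'cam',np.linalg.inv(m['world_to_cam'])[:3,3])
c,s=q.mean(0),None
uu=q-q.mean(0); e=np.linalg.svd(uu,full_matrices=False)[2][0]; print('pca deg',np.degrees(np.arctan(e[1]/e[0])))
```

```text
depth [ 0.55026818 -0.12626505  0.09448963] ((549.0678100585938, -126.60995483398438), (46.27705001831055, 14.0646333694458), 9.011652946472168)
ray 1387 [ 0.55212525 -0.1256744 ] ((551.7715454101562, -125.74295806884766), (45.00375747680664, 13.474075317382812), 9.02530288696289) 322 344 174 242 0.09468382368225037
skirt l/r/top/bot [array([ 0.5444, -0.0938]), array([ 0.5568, -0.16  ]), array([ 0.5825, -0.1207])] cam [ 0.61157825 -0.10677107  0.37448819]
pca deg 9.119219418790976
```

```bash
python3 go.py .5493 -.1264 .069 .157
```

```text
t 2.15 p [ 0.5405 -0.1199  0.2311] yaw 0.1858 q [-0.34  0.29  1.61 -0.    1.24  1.04] F [0.6 0.6 0.1] w 0.08554142189583731
cmd [ 0.75  0.8  16.21] [-0.0003  0.0006  0.0288]
```

jog_arm(commands=[[[0.75,0.8,4,0,0,0.029,100],[0.75,0.8,8,0,0,0.029,100],[0.75,0.8,11,0,0,0.029,100],[0.75,0.8,13,0,0,0.029,100],[0.75,0.8,15,0,0,0.029,100],[0.75,0.8,16.2,0,0,0.029,100],[0.75,0.8,16.2,0,0,0.029,100],[0.75,0.8,16.2,0,0,0.029,100]]])

```text
time: 2.82
ee_pos: [0.5491, -0.1262, 0.0689]
tool_rot: [[0.988, 0.155, -0.002], [0.155, -0.988, 0.0], [-0.001, -0.001, -1.0]]
contact_force: [0.5, -0.4, 0.8]
width: 0.0854
finger_force: 0.0
```

```bash
python3 go.py .5493 -.1264 .069 .157
python3 - <<'E'
from h import *
m,p,d=grab('wrist','w2.png')
E
```

```text
t 2.8167 p [ 0.5491 -0.1262  0.0689] yaw 0.1558 q [-0.35  0.5   1.75 -0.    0.89  1.07] F [ 0.5 -0.4  0.8] w 0.08541708221454646
cmd [ 0.01  0.03 -0.01] [-0.0007  0.0015 -0.0012]
```

View pics/w2.png

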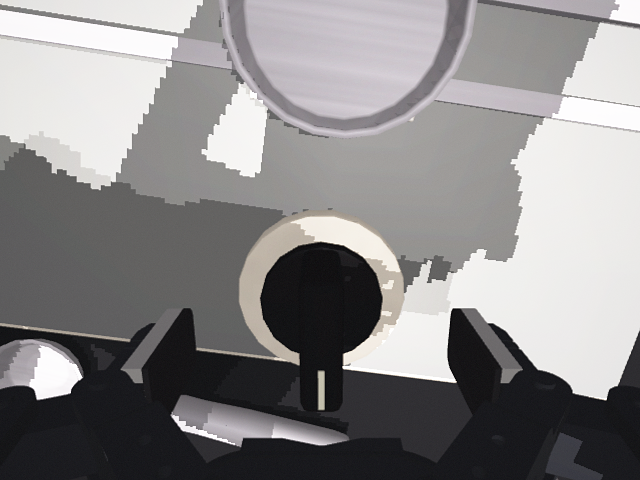

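The bar (321, 250–410) is midway between the pads and square to them, so I close the gripper.

jog_arm(commands=[[[0,0,0,0,0,0,0],[0,0,0,0,0,0,0],[0,0,0,0,0,0,0],[0,0,0,0,0,0,0],[0,0,0,0,0,0,0],[0,0,0,0,0,0,0],[0,0,0,0,0,0,0],[0,0,0,0,0,0,0]]])

```text
time: 3.53
ee_pos: [0.5497, -0.1261, 0.0699]
tool_rot: [[0.988, 0.153, 0.0], [0.153, -0.988, 0.001], [0.0, -0.001, -1.0]]
contact_force: [-1.1, 3.4, 5.5]
width: 0.013
finger_force: 58.8
```

```bash
python3 go.py .5493 -.1264 .069 .157
cat > meas.py <<'E'
from h import *
import sys
m,p,d=grab('top',sys.argv[1]); W=world(m,d); z=W[...,2]; g=p.mean(2)
v,u=np.mgrid[:480,:640]
# project everything to z=.049/.058 planes; stage axes from clips
cs={}
for n,(u0,u1,v0,v1) in dict(fork=(418,455,155,183),block=(480,515,148,174)).items():
    R=(u>=u0)&(u<u1)&(v>=v0)&(v<v1)&(z>.052)&(z<.07); k=W[R]
    r=cv2.minAreaRect((k[:,:2]*1000).astype(np.float32)); cs[n]=np.array(r[0])/1000
F,B=cs['fork'],cs['block']; y=(F-B)/np.linalg.norm(F-B); x=np.array([y[1],-y[0]])
print('fork',F,'block',B,'travel yaw deg',np.degrees(np.arctan2(-y[0],y[1])))
T=np.linalg.inv(m['world_to_cam']); r=np.stack([(u-m['cx'])/m['fx'],(v-m['cy'])/m['fy'],np.ones(u.shape)],-1)@T[:3,:3].T
P=(T[:3,3]+r*((.049-T[2,3])/r[...,2])[...,None])[...,:2]-F
a,b=P@x,P@y
# dark pixels weighted between scale and clip, inner of clip
R=(a>-.036)&(a<-.014)&(b>-.09)&(b<.03)&(g<70)
print('pointer px',R.sum(), 'dy to fork',np.average(b[R],weights=(110-g[R])) if R.any() else None, b[R].min(),b[R].max(),a[R].min(),a[R].max())
cv2.imwrite('pics/z_'+sys.argv[1],cv2.resize(p[140:200,400:530],None,fx=6,fy=6,interpolation=cv2.INTER_CUBIC)[:,:,::-1])
E
python3 meas.py m1.png
```

```text
t 3.5333 p [ 0.5497 -0.1261  0.0699] yaw 0.1537 q [-0.35  0.5   1.75  0.    0.89  1.07] F [-1.1  3.4  5.5] w 0.01304359961378583
cmd [-0.04  0.02  0.09] [-0.0006 -0.0003 -0.0033]
fork [ 0.72775403 -0.07341473] block [ 0.72889581 -0.17566185] travel yaw deg 0.639790402174865
pointer px 47 dy to fork -0.04120496170479421 -0.04772818514096066 0.0193169355737433 -0.031191069838974718 -0.014062365011869951
```

Gripped. Counter-clockwise from above is negative about the tool's z; I'll do most of the turn, then measure.

jog_arm(commands=[[[0,0,0,0,0,-0.1,0],[0,0,0,0,0,-0.21,0],[0,0,0,0,0,-0.33,0],[0,0,0,0,0,-0.45,0],[0,0,0,0,0,-0.57,0],[0,0,0,0,0,-0.69,0],[0,0,0,0,0,-0.8,0],[0,0,0,0,0,-0.85,0]]])

```text
time: 4.25
ee_pos: [0.5492, -0.1253, 0.0698]
tool_rot: [[0.533, 0.846, -0.001], [0.846, -0.533, 0.002], [0.001, -0.002, -1.0]]
contact_force: [-1.6, 5.5, 7.7]
width: 0.013
finger_force: 59.0
```

```bash
python3 go.py .5493 -.1264 .069 .157;python3 meas.py m2.png
```

```text
t 4.25 p [ 0.5492 -0.1253  0.0698] yaw 1.0086 q [-0.35  0.5   1.75  0.    0.89  0.21] F [-1.6  5.5  7.7] w 0.012979673285118534
cmd [-0.09  0.06  0.08] [-2.100e-03 -6.000e-04  8.516e-01]
fork [ 0.72166412 -0.07345286] block [ 0.72893378 -0.1752527 ] travel yaw deg 4.08462897628909
pointer px 22 dy to fork -0.004047806303467041 -0.006767169192573328 -0.00135429491281752 -0.024351025077895716 -0.014629765883015304
```

View pics/z_m2.png

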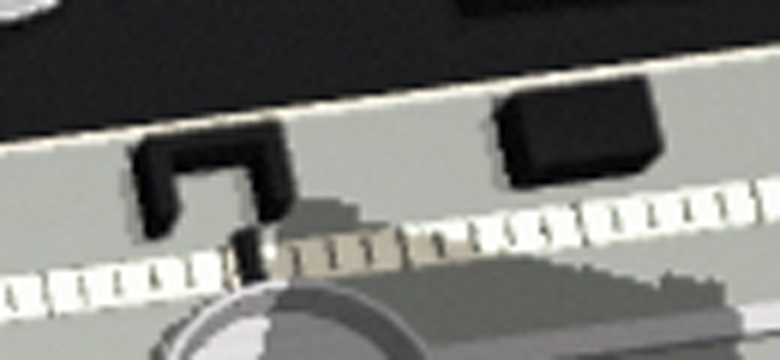

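The crop shows the pointer tip at (243,232), just right of the gap's centre line (gap about 180–250). I'll work out the remainder using a sub-pixel edge method.

```bash
cat > fine.py <<'E'
from h import *
import sys
def warp(m,p,z):  # rectified plane view: 4 px per mm, x .69-.75, y 0..-.2
    xs=.75-np.arange(240)/4000; ys=-np.arange(800)/4000
    X,Y=np.meshgrid(xs,ys,indexing='ij'); c=np.stack([X,Y,np.full_like(X,z),np.ones_like(X)],-1)@m['world_to_cam'].T
    return cv2.remap(p,(m['fx']*c[...,0]/c[...,2]+m['cx']).astype(np.float32),(m['fy']*c[...,1]/c[...,2]+m['cy']).astype(np.float32),cv2.INTER_LINEAR)
def fine(cam,tag):
    m,p,d=grab(cam)
    A=warp(m,p,.049);B=warp(m,p,.058)
    cv2.imwrite('pics/'+tag,np.vstack([B,A])[:,:,::-1])
if __name__=='__main__': fine(sys.argv[1],sys.argv[2])
E
python3 fine.py top f1.png
```

```text
(no output)
```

View pics/f1.png

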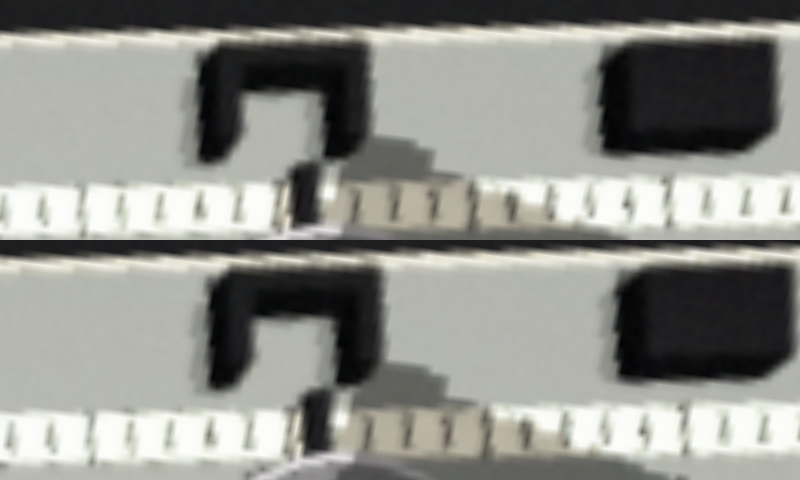

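In the rectified view (4 px/mm) the fork's top face spans 217–370, centre 293.5, and the pointer spans 304–328, centre 316. So about 5.4 mm remain, which is 0.12 rad.

jog_arm(commands=[[[0,0,0,0,0,-0.06,0],[0,0,0,0,0,-0.12,0],[0,0,0,0,0,-0.12,0],[0,0,0,0,0,-0.12,0]]])

```text
time: 4.68
ee_pos: [0.5491, -0.1252, 0.0698]
tool_rot: [[0.432, 0.902, -0.001], [0.902, -0.432, 0.002], [0.001, -0.002, -1.0]]
contact_force: [-1.6, 5.2, 7.0]
width: 0.0129
finger_force: 59.1
```

```bash
python3 go.py .5493 -.1264 .069 1.128; python3 fine.py top f2.png
```

```text
t 4.6833 p [ 0.5491 -0.1252  0.0698] yaw 1.1239 q [-0.35  0.5   1.75  0.    0.89  0.1 ] F [-1.6  5.2  7. ] w 0.012859853010957769
cmd [-0.1   0.07  0.08] [-0.0016 -0.0014 -0.0041]
```

View pics/f2.png

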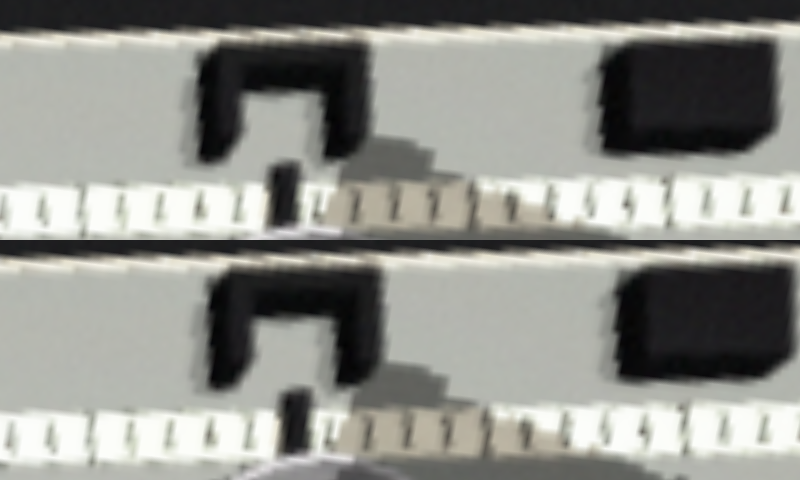

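The pointer (283–309, centre 296) is now within about 0.5 mm of the fork's centre line. I release and lift.

jog_arm(commands=[[[0,0,0,0,0,0,100],[0,0,0,0,0,0,100],[0,0,0,0,0,0,100],[0,0,0,0,0,0,100],[0,0,0,0,0,0,100],[0,0,0,0,0,0,100],[0,0,0,0,0,0,100],[0,0,0,0,0,0,100]]])

```text
time: 5.4
ee_pos: [0.5497, -0.1267, 0.0693]
tool_rot: [[0.432, 0.902, -0.0], [0.902, -0.432, -0.0], [-0.0, 0.0, -1.0]]
contact_force: [0.0, -0.2, -0.1]
width: 0.0854
finger_force: 0.0
```

jog_arm(commands=[[[0,0,-1,0,0,0,100],[0,0,-3,0,0,0,100],[0,0,-6,0,0,0,100],[0,0,-10,0,0,0,100],[0,0,-13,0,0,0,100],[0,0,-14,0,0,0,100],[0,0,-14,0,0,0,100],[0,0,-14,0,0,0,100]]])

```text
time: 6.07
ee_pos: [0.5496, -0.1266, 0.2097]
tool_rot: [[0.432, 0.902, 0.001], [0.902, -0.432, -0.0], [-0.0, 0.001, -1.0]]
contact_force: [0.9, -1.0, -0.9]
width: 0.0856
finger_force: 0.0
```

```bash
python3 go.py .5493 -.1264 .069 1.128; python3 fine.py top f3.png
```

```text
t 6.0667 p [ 0.5496 -0.1266  0.2097] yaw 1.1238 q [-0.35  0.33  1.62 -0.    1.2   0.1 ] F [ 0.9 -1.  -0.9] w 0.0855766687728945
cmd [ 1.000e-02 -6.000e-02  1.407e+01] [ 0.0011  0.     -0.0042]
```

View pics/f3.png

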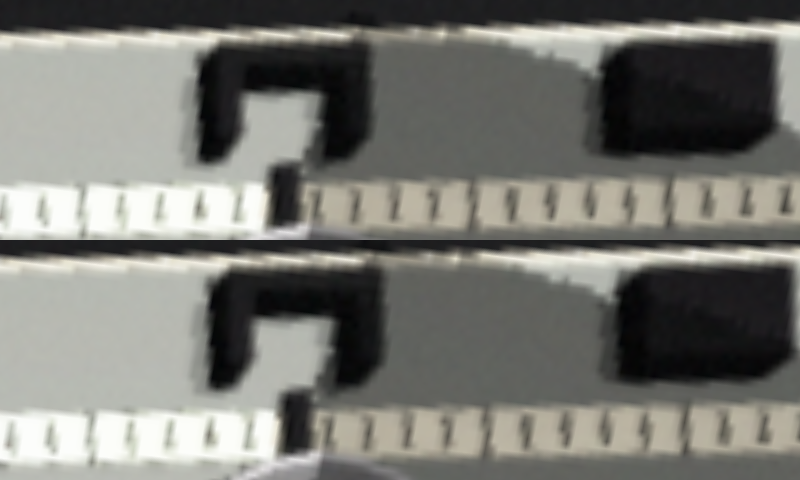

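After release the pointer is still at 283–310, in line with the gap centre, and the arm is clear.

```bash
python3 -c "
from workcell import workorder; print(workorder.close_job())"
```

```text
the job is handed in; nothing more can be done
None
```

I turned the feed knob about 0.97 rad counter-clockwise, so the carriage pointer sits within about 0.5 mm of the forked clip's gap centre; I then let go, left the stirrer's knob untouched, and handed the job in at about 6 s.

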